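# Find and open the unfastened access panel

### The arm

A 6-joint arm with a two-finger parallel gripper is mounted at the origin on a cart in front of the work surface, level with it; the furniture and walls round the work are solid. World frame = base frame: x ahead of the robot, y to its left, z up, the work surface at z = 0. Lengths are in m, angles in rad, forces in N, time in s.
With the tool pointing down it reaches from about 0.325 to 0.9 m from the base axis. Payload 6.1 kg.
Tool frame: the origin (TCP) lies midway between the tips of the shut fingers; the grasp point (between the pads) lies robot.hold_point_z behind it (robot.hold_point_z is the distance from the TCP to the grasp point, in m); z points along the fingers, x is the direction in which the jaws open and shut, and the axes are right-handed (so a half turn about z gives the same grasp; the last joint's range is limited). The gripper opens to 85 mm and grips with 20 to 120 N. Pads are 22 mm wide; open, the fingers measure 114 mm over their backs; the gripper's body (76 mm by 85 mm) begins 54 mm behind the grasp point. The pads swing forward as they close: fully open they stand 13 mm farther back than shut.
Start: joints at [-1.26, 0.22, 1.526, -0, 1.395, -0.126], TCP at [0.264, -0.566, 0.231] pointing down, gripper open.
Joint ranges: [-2.98, 2.98], [-0.91, 2.08], [0.09, 2.57], [-1.24, 4.39], [0.2, 2.65], [-2.68, 2.68]. Speed limits (rad/s): [2.57, 2.57, 3.01, 3.14, 3.14, 3.14].

### API

Orientations are given as a rotation vector (axis times angle).
In Python, from rig import readout, read_camera, job, robot gives the robot as it stands. The module is installed in compiled form; this text tells all that it offers.
- The arm moves only by the tool play_rows, never from a script. Its argument "commands" is a list that holds one entry, the list of rows, each a list of 7 numbers: the shift along the tool's x, y, z in cm, then the turn, a rotation vector about the tool's x, y, z in degrees, then the closure, from -1 (fully open) to 1 (shut), so that 0 is half open. A call has exactly 10 rows; each row is the pose to reach, as a shift and turn from the pose commanded when the call began, along the tool's axes at that moment; what a row does not reach only later rows make up. A row lasts 1/8 s, in which the tool goes at most 62.5 mm and 10.7 degrees, less where a joint would pass 70% of its speed; a pose out of reach is approached as far as the arm can. A call with a gripper value outside its range is refused whole. The fingers move at their own pace and stop on an object; "force" is the grip in N (left out, the last holds). Time passes only in rows, so rows that repeat a pose let the fingers close, or fill a call up. It gives the time, the measured TCP pose, the force and the opening at its end, in the units of the state.
- readout.sense(): the state, without advancing time (a new reading comes with each control period).
- read_camera(name): name is "scene" or "top" or "wrist"; returns a dict with "img" (400x640x3 uint8, blue, green, red), "fx", "fy", "cx", "cy" (pixels), "R" (3x3) and "t" (3): a world point X has camera coordinates R X + t. Camera axes: x right, y down, z forward; pixel columns grow to the right and rows downward; lengths in m; the calibration is good to about 2 mm. A picture is of the moment at which its call begins. There is no depth.
- job.hand_in(): hands the job in, once; it reports no verdict.
The state is a dict: "time_s": time; "qpos": joint angles; "qd": joint speeds; "tau": joint torques, N m; "tool_pos": TCP position; "eef_rot": TCP orientation; "wrist_force": force on the tool from outside, world axes, zero at the start; "moment": the same for the moment, N m; "gripper_width": finger opening in m.
Only numpy, scipy, OpenCV 4.12 (cv2) and the standard library are available. Lean on these libraries where they do the work, as an engineer would, in place of code of your own. Each camera call takes 0.05 s, during which the arm holds its last target.

### The job

One of the four identical blue access panels in the top of the grey console is unfastened. Press them with the fingertips, one after another and without forcing those that are firm, to find the one that rocks; then push that panel fully open and leave it so (the white ring on each shows where to press and push). Grasp nothing, and leave the timer, bottle, petri dish and tape where they are.

Things in the scene. Friction and masses are not known exactly. Their poses are not given: they have to be found in the camera images.
- console: grey service console fixed on the bench: main box 150 (x) x 370 (y) x 100 mm high, four identical blue panels flush in its flat top, centres at y = -135, -45, 45, 135 mm; at +y a lower end box, 85 mm wide, 55 mm high. Origin: centre of the main box's underside; x to the back (away from the robot), y along the row, z up. Yaw up to 0.2 rad.
- panel_1 (a joint): tilt of panel 1 (from the console's -y end): 0 = shut; grows as its front part (towards the robot) sinks and its back edge rises; stop at 0.95 rad. Panel 106 (x) x 78 (y) x 6 mm; hinge line along y, 73 mm behind its front edge. Stiff hinge: stays where it is left. One panel is free; a catch below holds the others firm; which one changes with each start and cannot be seen.
- pad_1 (a point): centre of the white ring (28 mm across) on top of panel 1, where to press: 26 mm behind the front edge, 47 mm ahead of the hinge line; moves with the panel. A free panel tilts at 3 to 4 N here and can be pushed down to its stop (well free to 60 mm down under the ring); a firm one gives under 1.5 mm. Behind the hinge line none moves.
- panel_2 (a joint): tilt of panel 2 (from the console's -y end): 0 = shut; grows as its front part (towards the robot) sinks and its back edge rises; stop at 0.95 rad. Panel 106 (x) x 78 (y) x 6 mm; hinge line along y, 73 mm behind its front edge. Stiff hinge: stays where it is left. One panel is free; a catch below holds the others firm; which one changes with each start and cannot be seen.
- pad_2 (a point): centre of the white ring (28 mm across) on top of panel 2, where to press: 26 mm behind the front edge, 47 mm ahead of the hinge line; moves with the panel. A free panel tilts at 3 to 4 N here and can be pushed down to its stop (well free to 60 mm down under the ring); a firm one gives under 1.5 mm. Behind the hinge line none moves.
- panel_3 (a joint): tilt of panel 3 (from the console's -y end): 0 = shut; grows as its front part (towards the robot) sinks and its back edge rises; stop at 0.95 rad. Panel 106 (x) x 78 (y) x 6 mm; hinge line along y, 73 mm behind its front edge. Stiff hinge: stays where it is left. One panel is free; a catch below holds the others firm; which one changes with each start and cannot be seen.
- pad_3 (a point): centre of the white ring (28 mm across) on top of panel 3, where to press: 26 mm behind the front edge, 47 mm ahead of the hinge line; moves with the panel. A free panel tilts at 3 to 4 N here and can be pushed down to its stop (well free to 60 mm down under the ring); a firm one gives under 1.5 mm. Behind the hinge line none moves.
- panel_4 (a joint): tilt of panel 4 (from the console's -y end): 0 = shut; grows as its front part (towards the robot) sinks and its back edge rises; stop at 0.95 rad. Panel 106 (x) x 78 (y) x 6 mm; hinge line along y, 73 mm behind its front edge. Stiff hinge: stays where it is left. One panel is free; a catch below holds the others firm; which one changes with each start and cannot be seen.
- pad_4 (a point): centre of the white ring (28 mm across) on top of panel 4, where to press: 26 mm behind the front edge, 47 mm ahead of the hinge line; moves with the panel. A free panel tilts at 3 to 4 N here and can be pushed down to its stop (well free to 60 mm down under the ring); a firm one gives under 1.5 mm. Behind the hinge line none moves.
- timer_mid (a point): white bench timer 60x68x21 mm, lying loose on the console's low end box; its centre. To be left alone.
- bottle_mid (a point): brown reagent bottle with a white cap, 48 mm across, 90 mm high, loose on the bench to the right of the console; its centre. To be left alone.
- petri_mid (a point): petri dish 62 mm across, 15 mm high, loose on the bench in front of the console, to the left; its centre. To be left alone.
- tape_mid (a point): beige tape roll 75 mm across, 24 mm high, lying loose on the bench to the right; its centre. To be left alone.

How it is judged:
By the outcome, as a careful person would: the job done as asked, in the order asked, and still so for the second after the job is handed in, with the robot touching nothing.
It also fails if it takes over 51 s, if anything falls off the work surface, if the arm or the gripper's body presses on something with over 40 N, if the wrist force passes 120 N, or if a joint passes its speed limit or range.

## Working session

There is one attempt and no reset: what is moved stays moved. The work goes in short steps, Python scripts to look and compute and a tool call to move; the robot and the scene stay as the last step left them, time stands still between calls to the robot, and variables do not carry over. Pictures are saved under pics/ and viewed, and the job is handed in when it is done.

Besides the shell and the picture viewer there is one more tool, called after "Emit:" by a JSON object that holds its "method" and its "body", one argument or row to a line. play_rows: Moves the arm, as the interface text tells. Its arguments: {"type":"object","properties":{"commands":{"type":"array","items":{"type":"array","items":{"type":"array","items":{"type":"number"}}}},"force":{"type":"number"}},"required":["commands"]}

```bash
mkdir -p pics
python3 - <<'E'
from rig import readout, read_camera, job, robot
import cv2,numpy as np
s=readout.sense()
for k,v in s.items(): print(k,np.round(v,4))
print(robot.hold_point_z)
for n in ("scene","top"):
    c=read_camera(n); cv2.imwrite(f"pics/{n}0.png",c["img"])
    print(n,c["fx"],c["fy"],c["cx"],c["cy"],np.round(c["R"],3).tolist(),np.round(c["t"],3), -np.array(c["R"]).T@c["t"])
E
```

```text
time_s 0.0
qpos [-1.2601  0.2213  1.5276 -0.      1.3947 -0.1261]
qd [-0.0023  0.0004  0.0022  0.0009 -0.0007 -0.0002]
tau [-1.60000e-03 -4.96905e+01 -3.89395e+01 -2.00000e-04  1.13000e-02
  0.00000e+00]
tool_pos [ 0.2642 -0.5658  0.2302]
eef_rot [-2.6489e+00  1.6868e+00  2.4000e-03]
wrist_force [-0.0833  0.1171 -0.323 ]
moment [ 0.0133 -0.041   0.0059]
gripper_width 0.0854
0.0187
scene 479.24277359974246 479.24277359974246 317.63848806380287 190.5737449080662 [[0.136, -0.991, -0.003], [-0.669, -0.089, -0.738], [0.731, 0.103, -0.675]] [-0.106  0.34   1.497] [-0.85217096 -0.22780288  1.26099671]
top 473.8390646031336 473.8390646031336 315.88259052652023 194.1011932272654 [[0.13, -0.992, 0.002], [-0.939, -0.123, -0.322], [0.319, 0.04, -0.947]] [-0.096  0.408  1.676] [-0.14041382 -0.11157816  1.71870287]
```

View pics/scene0.png

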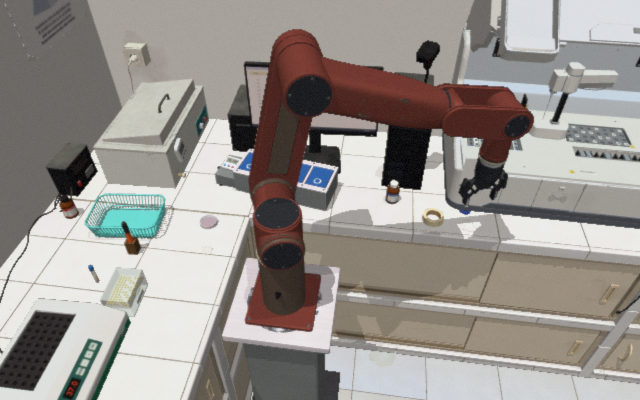

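View pics/top0.png

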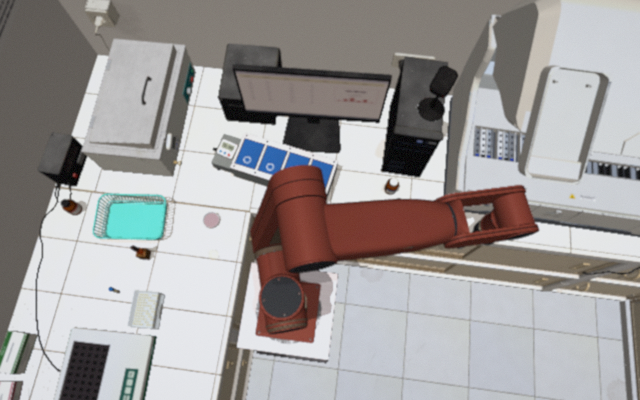

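The console is at about (275,165) in the top view, its right part hidden by the arm. The monitor stands just behind it.

```bash
cat > h.py <<'E'
from rig import readout, read_camera, job, robot
import cv2,numpy as np
def ray(c,u,v,z):
    R=np.array(c["R"]);t=np.array(c["t"]);o=-R.T@t
    d=R.T@np.array([(u-c["cx"])/c["fx"],(v-c["cy"])/c["fy"],1.])
    return o+d*(z-o[2])/d[2]
def proj(c,X):
    p=np.array(c["R"])@np.array(X)+c["t"]; return np.array([c["fx"]*p[0]/p[2]+c["cx"],c["fy"]*p[1]/p[2]+c["cy"]])
E
python3 - <<'E'
from h import *
c=read_camera("top");im=c["img"]
cv2.imwrite("pics/topz.png",cv2.resize(im[120:220,200:360],None,fx=5,fy=5,interpolation=cv2.INTER_CUBIC))
b=im.astype(int)
m=((b[...,0]>110)&(b[...,0]-b[...,2]>60)&(b[...,0]-b[...,1]>30)).astype(np.uint8)
n,l,st,ce=cv2.connectedComponentsWithStats(m)
for i in range(1,n):
    if st[i,4]>30: print(st[i],ce[i],ray(c,*ce[i],0.1).round(3), )
c2=read_camera("scene");im=c2["img"]
cv2.imwrite("pics/scz.png",cv2.resize(im[140:220,200:440],None,fx=3.3,fy=3.3,interpolation=cv2.INTER_CUBIC))
E
```

```text
[236 139  28  30 499] [249.38677355 153.26052104] [0.533 0.222 0.1  ]
[259 146  27  28 484] [272.05578512 159.71280992] [0.518 0.134 0.1  ]
[285 153  24  15 214] [296.23364486 160.09813084] [0.528 0.046 0.1  ]
[312 160  21  26 210] [323.35238095 169.32857143] [ 0.505 -0.058  0.1  ]
```

View pics/topz.png

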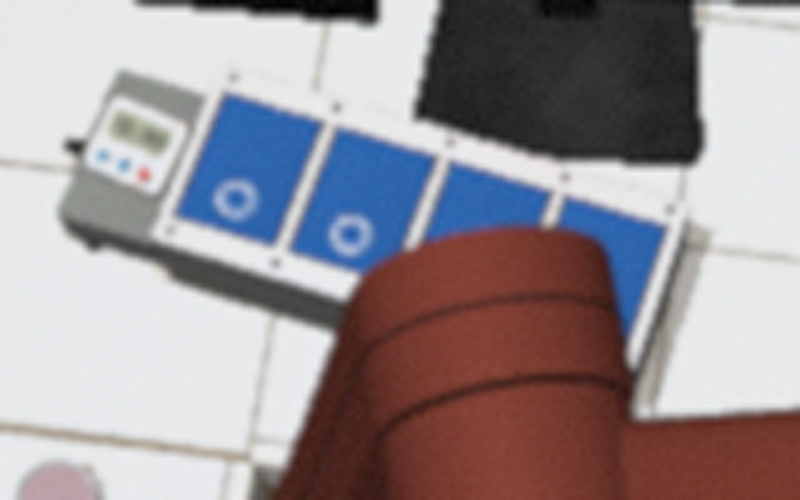

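View pics/scz.png

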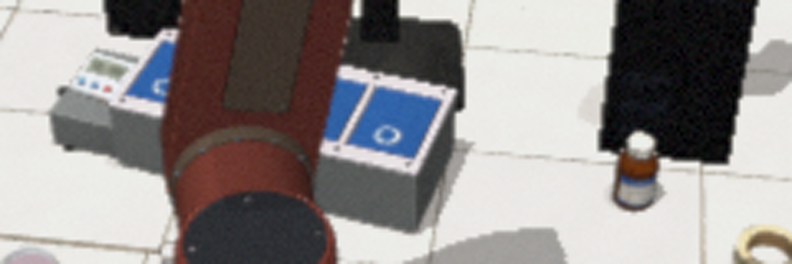

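Rings 4 and 3 show in the top zoom at (237,200) and (350,234). Ring 1 shows in the scene zoom at (388,133), and ring 2 is hidden.

Run:
```python
from h import *
P={}
for n,name,x,y in ((4,"top",247,160),(3,"top",270,166.5),(1,"scene",317.4,180)):
    c=read_camera(name);g=c["img"].astype(float)[...,2]  # red channel
    x0,y0=int(x),int(y);r=5 
    yy,xx=np.mgrid[y0-r:y0+r+1,x0-r:x0+r+1]
    w=g[y0-r:y0+r+1,x0-r:x0+r+1]; 
    w=np.clip(w-np.median(w)-15,0,None)*(np.hypot(xx-x,yy-y)<6)
    u,v=(w*xx).sum()/w.sum(),(w*yy).sum()/w.sum()
    P[n]=ray(c,u,v,.1); print(n,u,v,P[n].round(4))
d=P[4]-P[1];print(np.linalg.norm(d),np.linalg.norm(P[4]-P[3]),np.arctan2(-d[0],d[1]))
d=P[4]-P[3];print(np.arctan2(-d[0],d[1]))
# outer corners on top (topz coordinates)
c=read_camera("top")
for q in ((222,68),(690,200),(152,235)):
    print(ray(c,(q[0]+.5)/5-.5+200,(q[1]+.5)/5-.5+120,.1).round(4))
c2=read_camera("scene")
print(c2["cx"],ray(c2,200+456/3.3,140+90/3.3,.1),ray(c2,200+418/3.3,140+172/3.3,.1))
```

```text
4 246.36962750716333 159.2442693409742 [0.5073 0.2289 0.1   ]
3 269.3354922279793 166.4818652849741 [0.4899 0.1401 0.1   ]
1 317.1803962460897 180.85036496350364 [ 0.4569 -0.0426  0.1   ]
0.2761369748092326 0.09054959395920908 -0.18343597844161327
-0.1933564995282015
[0.611  0.2566 0.1   ]
[ 0.55   -0.1059  0.1   ]
[0.4705 0.2834 0.1   ]
317.63848806380287 [ 0.54469063 -0.11082442  0.1       ] [ 0.4009131  -0.08455204  0.1       ]
```

```bash
cat >> h.py <<'E'
from scipy.spatial.transform import Rotation as Ro
YAW=-0.185
ex=np.array([np.cos(YAW),np.sin(YAW),0]);ey=np.array([-np.sin(YAW),np.cos(YAW),0])
P4=np.array([0.5073,0.2289,.1])
def ring(k): return P4-ey*.09*(4-k)
def delta(p,align=True):
    s=readout.sense();R=Ro.from_rotvec(s["eef_rot"])
    d=R.inv().apply(np.array(p)-s["tool_pos"])*100
    out=[d.round(2)]
    for sg in (1,-1):
        T=np.column_stack([sg*ey,np.cross([0,0,-1],sg*ey),[0,0,-1]])
        out.append(np.degrees((R.inv()*Ro.from_matrix(T)).as_rotvec()).round(1))
    return out
E
python3 - <<'E'
from h import *
for k in 1,2,3,4: print(ring(k).round(4))
R=Ro.from_rotvec(readout.sense()["eef_rot"]).as_matrix();print(R.round(3))
print(delta(ring(1)+[0,0,.12]), YAW)
c=read_camera("scene")
for q in ((200+600/3.3,140+150/3.3),(393,203),(465,210)):print(ray(c,*q,0).round(3))
E
```

```text
[ 0.4576 -0.0365  0.1   ]
[0.4742 0.052  0.1   ]
[0.4907 0.1404 0.1   ]
[0.5073 0.2289 0.1   ]
[[ 0.423 -0.906 -0.   ]
 [-0.906 -0.423  0.   ]
 [-0.    -0.    -1.   ]]
[array([-39.83, -39.92,   1.13]), array([  -0. ,    0. , -144.4]), array([ 0. ,  0. , 35.6])] -0.185
[ 0.576 -0.283  0.   ]
[ 0.482 -0.329  0.   ]
[ 0.479 -0.595  0.   ]
```

Emit:
{"method": "play_rows", "body": {
  "commands": [
    [[-4,-4,0,0,0,3.5,1],[-8,-8,0,0,0,7,1],[-12,-12,0,0,0,10.5,1],[-16,-16,0,0,0,14,1],[-20,-20,0,0,0,18,1],[-24,-24,0,0,0,21.5,1],[-28,-28,0,0,0,25,1],[-32,-32,0.3,0,0,28.5,1],[-36,-36,0.8,0,0,32,1],[-39.8,-39.9,1.1,0,0,35.6,1]]
  ],
  "force": 30
}}

```text
time_s: 1.75
tool_pos: [0.458, -0.0351, 0.2205]
eef_rot: [-2.005, 2.418, -0.001]
wrist_force: [0.5, 0.9, -0.3]
gripper_width: -0.0003
```

Run:
```python
from h import *
s=readout.sense()
for k in ("time_s","qpos","tool_pos","wrist_force","gripper_width"): print(k,np.round(s[k],4))
print(delta(ring(1)+[0,0,.02]))
a=read_camera("wrist");cv2.imwrite("pics/w1.png",a["img"])
for k in 1,2: print(proj(a,ring(k)).round(1))
b=read_camera("top");cv2.imwrite("pics/top1.png",b["img"])
c=read_camera("scene");cv2.imwrite("pics/s1.png",cv2.resize(c["img"][120:240,200:440],None,fx=3.3,fy=3.3))
```

```text
time_s 1.75
qpos [-2.4830e-01 -1.8020e-01  1.9537e+00 -1.0000e-04  1.3670e+00  1.5090e+00]
tool_pos [ 0.458  -0.0351  0.2205]
wrist_force [ 0.5279  0.925  -0.3041]
gripper_width -0.0003
[array([ 0.15,  0.02, 10.05]), array([-0.000e+00,  1.000e-01,  1.799e+02]), array([-0.1, -0. , -0.1])]
[315.3 187.4]
[206.3 187.6]
```

View pics/w1.png

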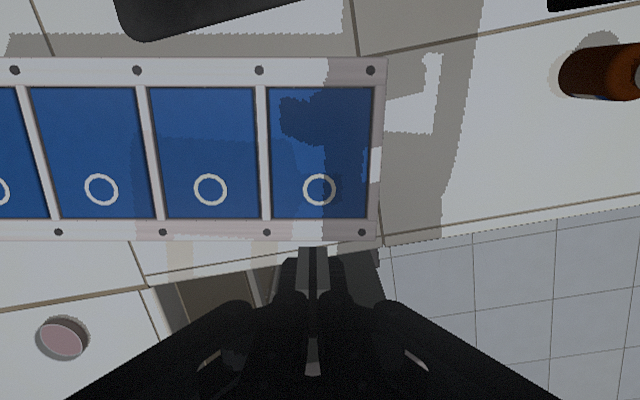

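View pics/s1.png

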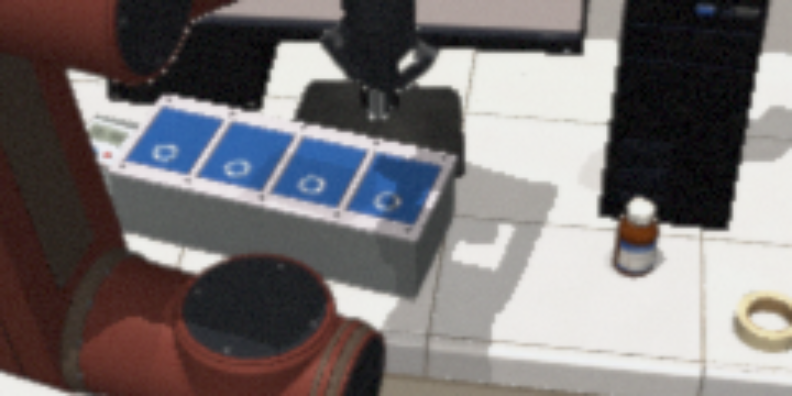

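The wrist view shows rings 1 to 3 at (319,190), (210,189) and (101,190), with the row aligned to the tool. I'll refine the ring positions from the wrist and scene views.

Run:
```python
from h import *
def cen(c,guess,r):
    im=c["img"].astype(int); x,y=guess
    blue=(im[...,0]-im[...,2]>45).astype(np.uint8)
    # ring = non-blue within radius
    yy,xx=np.mgrid[:400,:640]
    m=((blue==0)&(np.hypot(xx-x,yy-y)<r))
    ys,xs=np.nonzero(m); return xs.mean(),ys.mean(),m.sum()
c=read_camera("wrist")
R={}
for k,g in ((1,(319,190)),(2,(210,190)),(3,(101,190))):
    u,v,n=cen(c,g,20); (cx,cy)=u,v; R[k]=ray(c,u,v,.1); print("w",k,round(u,1),round(v,1),n,R[k].round(4), (R[k]-ring(k)).round(4))
c=read_camera("scene")
for k,g in ((1,(387,201)),(2,(311,185)),(3,(236,168)),(4,(165,152))):
    g=(200+g[0]/3.3,120+g[1]/3.3)
    im=c["img"].astype(float);x0,y0=int(round(g[0])),int(round(g[1]))
    w=im[y0-5:y0+6,x0-6:x0+7,2];w=np.clip(w-np.median(w)-25,0,None);yy,xx=np.mgrid[y0-5:y0+6,x0-6:x0+7]
    u,v=(w*xx).sum()/w.sum(),(w*yy).sum()/w.sum()
    p=ray(c,u,v,.1);print("s",k,g,round(u,1),round(v,1),p.round(4),(p-ring(k)).round(4))
```

```text
w 1 322.2 189.1 591 [ 0.455  -0.0413  0.1   ] [-0.0026 -0.0048 -0.    ]
w 2 210.4 187.8 434 [0.4725 0.0493 0.1   ] [-0.0016 -0.0027 -0.    ]
w 3 101.5 187.1 418 [0.4891 0.1374 0.1   ] [-0.0016 -0.003  -0.    ]
s 1 (317.27272727272725, 180.9090909090909) 314.1 183.4 [ 0.4416 -0.0335  0.1   ] [-0.0161  0.003   0.    ]
s 2 (294.24242424242425, 176.06060606060606) 292.5 178.1 [0.4604 0.0499 0.1   ] [-0.0138 -0.0021  0.    ]
s 3 (271.5151515151515, 170.9090909090909) 269.9 173.3 [0.4762 0.1386 0.1   ] [-0.0146 -0.0019  0.    ]
s 4 (250.0, 166.06060606060606) 247.9 168.0 [0.4955 0.2275 0.1   ] [-0.0118 -0.0014  0.    ]
```

Emit:
{"method": "play_rows", "body": {
  "commands": [
    [[0.2,0.05,2,0,0,0,1],[0.45,0.1,4.5,0,0,0,1],[0.45,0.1,7,0,0,0,1],[0.45,0.1,9,0,0,0,1],[0.45,0.1,10.5,0,0,0,1],[0.45,0.1,11.2,0,0,0,1],[0.45,0.1,11.5,0,0,0,1],[0.45,0.1,11.7,0,0,0,1],[0.45,0.1,11.7,0,0,0,1],[0.45,0.1,11.7,0,0,0,1]]
  ]
}}

```text
time_s: 3.25
tool_pos: [0.4561, -0.0411, 0.1037]
eef_rot: [-2.007, 2.416, -0.001]
wrist_force: [-0.2, -0.5, 0.1]
gripper_width: -0.0001
```

```bash
sed -i 's/P4=np.array(.*/P4=np.array([0.5057,0.2259,.1])/' h.py
python3 - <<'E'
from h import *
s=readout.sense()
for k in ("tool_pos","wrist_force","moment"): print(k,np.round(s[k],4))
print(delta(ring(1)))
a=read_camera("wrist");cv2.imwrite("pics/w2.png",a["img"])
E
```

```text
tool_pos [ 0.4561 -0.0411  0.1037]
wrist_force [-0.2211 -0.505   0.147 ]
moment [0.0162 0.0048 0.0066]
[array([-0.16,  0.03,  0.37]), array([ 0.0e+00, -1.0e-01, -1.8e+02]), array([-0., -0.,  0.])]
```

View pics/w2.png

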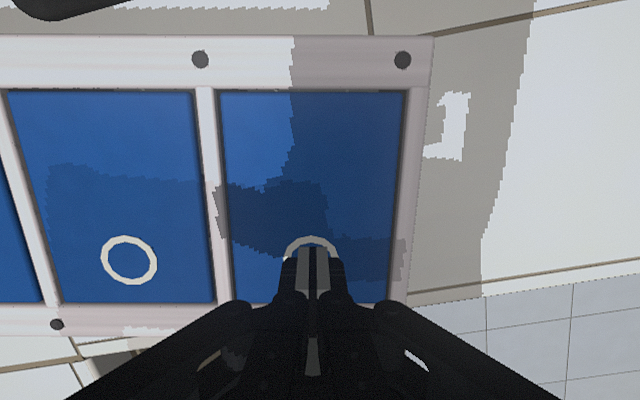

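The fingertips are just above ring 1, whose back arc shows at (311,240). Pressing gently.

Emit:
{"method": "play_rows", "body": {
  "commands": [
    [[-0.1,0,0.1,0,0,0,1],[-0.1,0,0.2,0,0,0,1],[-0.1,0,0.3,0,0,0,1],[-0.1,0,0.35,0,0,0,1],[-0.1,0,0.4,0,0,0,1],[-0.1,0,0.45,0,0,0,1],[-0.1,0,0.5,0,0,0,1],[-0.1,0,0.5,0,0,0,1],[-0.1,0,0.5,0,0,0,1],[-0.1,0,0.5,0,0,0,1]]
  ]
}}

```text
time_s: 4.55
tool_pos: [0.4559, -0.0401, 0.0996]
eef_rot: [2.007, -2.416, -0.0]
wrist_force: [-6.3, 1.1, 14.1]
gripper_width: -0.0001
```

14 N at z 99.6 mm with no give, so panel 1 is firm. On to panel 2, with a shallower press.

Emit:
{"method": "play_rows", "body": {
  "commands": [
    [[0,0,-1,0,0,0,1],[0,0,-2,0,0,0,1],[-3,0,-2,0,0,0,1],[-6,0,-2,0,0,0,1],[-9,0,-2,0,0,0,1],[-9,0,-1.5,0,0,0,1],[-9,0,-1,0,0,0,1],[-9,0,-0.6,0,0,0,1],[-9,0,-0.5,0,0,0,1],[-9,0,-0.5,0,0,0,1]]
  ]
}}

```text
time_s: 5.8
tool_pos: [0.4724, 0.0479, 0.1032]
eef_rot: [2.006, -2.417, -0.0]
wrist_force: [0.3, 0.6, -0.0]
gripper_width: 0.0004
```

Run:
```python
from h import *
s=readout.sense();print(s["tool_pos"],s["wrist_force"],delta(ring(2)))
a=read_camera("wrist");cv2.imwrite("pics/w3.png",a["img"])
```

```text
[0.47239091 0.0478752  0.10322723] [ 0.34889043  0.63569146 -0.00222459] [array([-0.11,  0.  ,  0.32]), array([ -0.,  -0., 180.]), array([ 0., -0., -0.])]
```

View pics/w3.png

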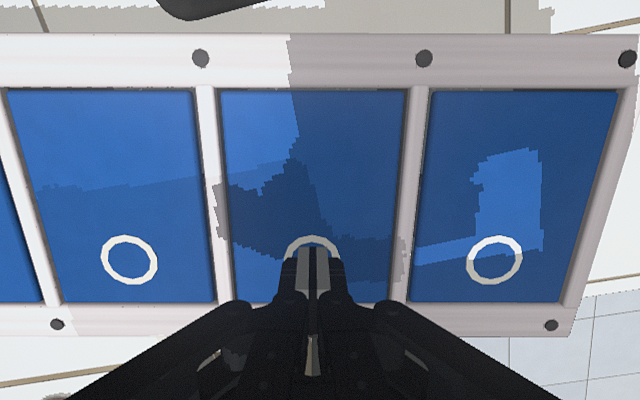

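The fingertips are on ring 2 at (311,240), centred between rings 3 and 1. Pressing.

Emit:
{"method": "play_rows", "body": {
  "commands": [
    [[0,0,0.1,0,0,0,1],[0,0,0.2,0,0,0,1],[0,0,0.3,0,0,0,1],[0,0,0.35,0,0,0,1],[0,0,0.4,0,0,0,1],[0,0,0.45,0,0,0,1],[0,0,0.45,0,0,0,1],[0,0,0.45,0,0,0,1],[0,0,0.45,0,0,0,1],[0,0,0.45,0,0,0,1]]
  ]
}}

```text
time_s: 7.1
tool_pos: [0.4724, 0.0484, 0.0997]
eef_rot: [2.007, -2.416, -0.0]
wrist_force: [-3.7, 0.2, 7.9]
gripper_width: 0.0001
```

7.9 N at 99.7 mm, well above the 3 to 4 N a free panel needs, so panel 2 is firm too. Panel 3 next.

Emit:
{"method": "play_rows", "body": {
  "commands": [
    [[0,0,-1,0,0,0,1],[0,0,-2,0,0,0,1],[-3,0,-2,0,0,0,1],[-6,0,-2,0,0,0,1],[-9,0,-2,0,0,0,1],[-9,0,-1.5,0,0,0,1],[-9,0,-1,0,0,0,1],[-9,0,-0.6,0,0,0,1],[-9,0,-0.45,0,0,0,1],[-9,0,-0.45,0,0,0,1]]
  ]
}}

```text
time_s: 8.35
tool_pos: [0.4889, 0.1364, 0.1032]
eef_rot: [2.006, -2.417, -0.0]
wrist_force: [0.2, -0.4, 0.1]
gripper_width: 0.0
```

Run:
```python
from h import *
s=readout.sense();print(s["tool_pos"],s["wrist_force"],delta(ring(3)))
```

```text
[0.4889164  0.13635298 0.10319717] [ 0.15856092 -0.44538147  0.0648588 ] [array([-0.11, -0.  ,  0.32]), array([ -0.,  -0., 180.]), array([ 0., -0., -0.])]
```

Emit:
{"method": "play_rows", "body": {
  "commands": [
    [[0,0,0.1,0,0,0,1],[0,0,0.2,0,0,0,1],[0,0,0.3,0,0,0,1],[0,0,0.35,0,0,0,1],[0,0,0.4,0,0,0,1],[0,0,0.45,0,0,0,1],[0,0,0.45,0,0,0,1],[0,0,0.45,0,0,0,1],[0,0,0.45,0,0,0,1],[0,0,0.45,0,0,0,1]]
  ]
}}

```text
time_s: 9.6
tool_pos: [0.489, 0.1368, 0.0997]
eef_rot: [2.008, -2.416, 0.0]
wrist_force: [-4.8, 0.0, 7.7]
gripper_width: 0.0
```

7.7 N at 99.7 mm, so panel 3 is firm. Panel 4 next.

Emit:
{"method": "play_rows", "body": {
  "commands": [
    [[0,0,-1,0,0,0,1],[0,0,-2,0,0,0,1],[-3,0,-2,0,0,0,1],[-6,0,-2,0,0,0,1],[-9,0,-2,0,0,0,1],[-9,0,-1.5,0,0,0,1],[-9,0,-1,0,0,0,1],[-9,0,-0.6,0,0,0,1],[-9,0,-0.45,0,0,0,1],[-9,0,-0.45,0,0,0,1]]
  ]
}}

```text
time_s: 10.85
tool_pos: [0.5054, 0.2248, 0.1032]
eef_rot: [2.006, -2.417, -0.0]
wrist_force: [0.7, 0.7, -0.2]
gripper_width: 0.0002
```

Run:
```python
from h import *
s=readout.sense();print(s["tool_pos"],s["wrist_force"],s["qpos"],delta(ring(4)))
a=read_camera("wrist");cv2.imwrite("pics/w4.png",a["img"])
```

```text
[0.50544779 0.22481506 0.10319643] [ 0.7331384   0.65801261 -0.24681974] [ 2.75945495e-01  1.79401650e-01  1.82780948e+00 -9.31544294e-06
  1.13463531e+00  2.03194808e+00] [array([-0.11, -0.  ,  0.32]), array([ -0.,  -0., 180.]), array([ 0., -0., -0.])]
```

View pics/w4.png

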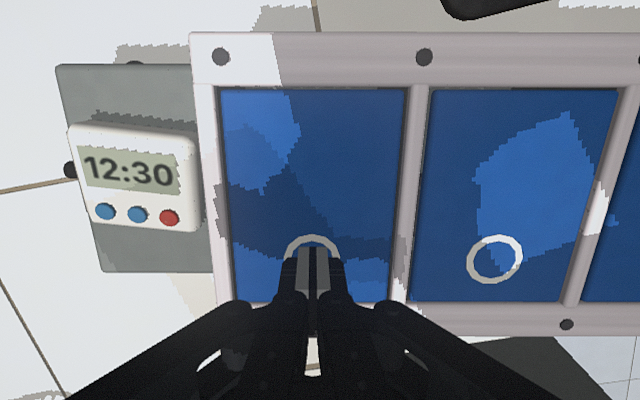

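The fingertips are on ring 4 at (311,240), with the timer well clear at (135,175). Pressing.

Emit:
{"method": "play_rows", "body": {
  "commands": [
    [[0,0,0.1,0,0,0,1],[0,0,0.2,0,0,0,1],[0,0,0.3,0,0,0,1],[0,0,0.35,0,0,0,1],[0,0,0.4,0,0,0,1],[0,0,0.45,0,0,0,1],[0,0,0.5,0,0,0,1],[0,0,0.5,0,0,0,1],[0,0,0.5,0,0,0,1],[0,0,0.5,0,0,0,1]]
  ]
}}

```text
time_s: 12.15
tool_pos: [0.5054, 0.2253, 0.0983]
eef_rot: [2.007, -2.417, -0.0]
wrist_force: [-1.9, -0.3, 2.1]
gripper_width: 0.0001
```

Panel 4 follows the finger, at 98.3 mm and only about 2 N, so it is the free one. Pushing it open.

Emit:
{"method": "play_rows", "body": {
  "commands": [
    [[0,0,0.3,0,0,0,1],[0,0,0.6,0,0,0,1],[0,-0.05,0.9,0,0,0,1],[0,-0.1,1.2,0,0,0,1],[0,-0.2,1.5,0,0,0,1],[0,-0.3,1.8,0,0,0,1],[0,-0.35,2.1,0,0,0,1],[0,-0.4,2.4,0,0,0,1],[0,-0.5,2.7,0,0,0,1],[0,-0.5,2.7,0,0,0,1]]
  ]
}}

```text
time_s: 13.4
tool_pos: [0.5097, 0.2242, 0.0705]
eef_rot: [2.006, -2.416, -0.001]
wrist_force: [0.3, -0.2, 0.6]
gripper_width: -0.0003
```

Run:
```python
from h import *
s=readout.sense();print(s["tool_pos"],s["wrist_force"])
a=read_camera("wrist");cv2.imwrite("pics/w5.png",a["img"])
```

```text
[0.50974585 0.22420289 0.0705161 ] [ 0.29447733 -0.23678565  0.56540583]
```

View pics/w5.png

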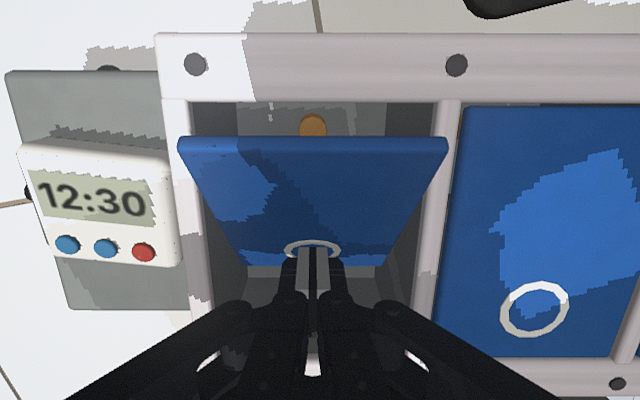

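The panel is tilting: its back edge is up at row 140 and the inside shows behind it. Continuing to the stop.

Emit:
{"method": "play_rows", "body": {
  "commands": [
    [[0,0,0.2,0,0,0,1],[0,0,0.4,0,0,0,1],[0,0,0.6,0,0,0,1],[0,0,0.7,0,0,0,1],[0,0,0.8,0,0,0,1],[0,0,0.9,0,0,0,1],[0,0,1.0,0,0,0,1],[0,0,1.0,0,0,0,1],[0,0,1.0,0,0,0,1],[0,0,1.0,0,0,0,1]]
  ]
}}

```text
time_s: 14.7
tool_pos: [0.5103, 0.2243, 0.0611]
eef_rot: [2.007, -2.417, -0.0]
wrist_force: [-0.5, 0.8, 1.4]
gripper_width: -0.0001
```

Emit:
{"method": "play_rows", "body": {
  "commands": [
    [[0,0,0.1,0,0,0,1],[0,0,0.2,0,0,0,1],[0,0,0.3,0,0,0,1],[0,0,0.4,0,0,0,1],[0,0,0.5,0,0,0,1],[0,0,0.55,0,0,0,1],[0,0,0.6,0,0,0,1],[0,0,0.6,0,0,0,1],[0,0,0.6,0,0,0,1],[0,0,0.6,0,0,0,1]]
  ]
}}

```text
time_s: 15.95
tool_pos: [0.5103, 0.2243, 0.0552]
eef_rot: [2.007, -2.417, -0.0]
wrist_force: [-1.5, 0.8, 2.7]
gripper_width: -0.0002
```

Run:
```python
from h import *
s=readout.sense();print(s["tool_pos"],s["wrist_force"])
a=read_camera("wrist");cv2.imwrite("pics/w6.png",a["img"])
```

```text
[0.51032563 0.22434174 0.05521778] [-1.4741078   0.83385332  2.65632506]
```

View pics/w6.png

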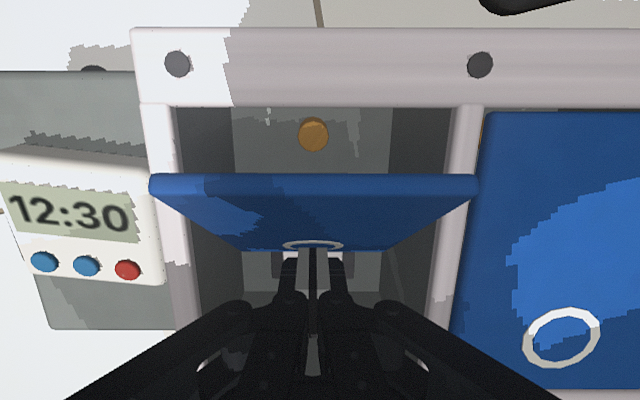

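Emit:
{"method": "play_rows", "body": {
  "commands": [
    [[0,0,0.1,0,0,0,1],[0,0,0.2,0,0,0,1],[0,0,0.3,0,0,0,1],[0,-0.1,0.3,0,0,0,1],[0,-0.2,0.3,0,0,0,1],[0,-0.3,0.3,0,0,0,1],[0,-0.3,0.4,0,0,0,1],[0,-0.3,0.4,0,0,0,1],[0,-0.3,0.4,0,0,0,1],[0,-0.3,0.4,0,0,0,1]]
  ]
}}

```text
time_s: 17.25
tool_pos: [0.511, 0.2244, 0.0544]
eef_rot: [2.005, -2.413, -0.005]
wrist_force: [-22.2, -3.1, 34.3]
gripper_width: -0.0002
```

The tool stalled at 54.4 mm with 34 N, which is the stop. Retreating forward and up.

Emit:
{"method": "play_rows", "body": {
  "commands": [
    [[0,0.3,-0.4,0,0,0,1],[0,0.6,-1,0,0,0,1],[0,0.8,-2,0,0,0,1],[0,0.8,-4,0,0,0,1],[0,0.8,-7,0,0,0,1],[0,0.8,-10,0,0,0,1],[0,0.8,-13,0,0,0,1],[3,0.8,-15,0,0,0,1],[5,0.8,-15,0,0,0,1],[5,0.8,-15,0,0,0,1]]
  ]
}}

```text
time_s: 18.5
tool_pos: [0.4958, 0.1749, 0.2004]
eef_rot: [2.004, -2.418, -0.001]
wrist_force: [0.3, -0.4, -0.2]
gripper_width: 0.0002
```

Run:
```python
from h import *
s=readout.sense();print(s["tool_pos"],s["wrist_force"])
a=read_camera("wrist");cv2.imwrite("pics/w7.png",a["img"])
a=read_camera("top");cv2.imwrite("pics/t7.png",cv2.resize(a["img"][110:230,190:400],None,fx=3.8,fy=3.8))
```

```text
[0.49576698 0.17489048 0.20043926] [ 0.2967875  -0.44975645 -0.22679391]
```

View pics/w7.png

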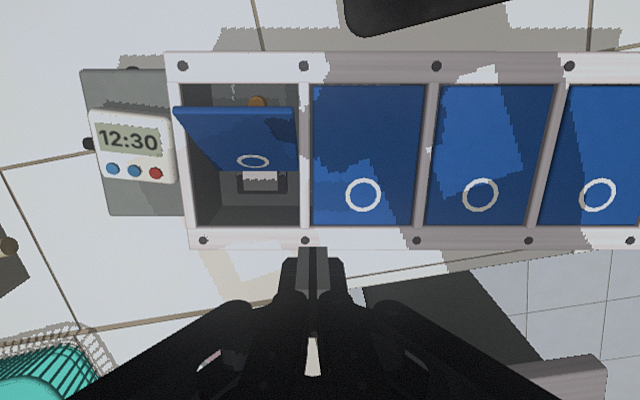

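View pics/t7.png

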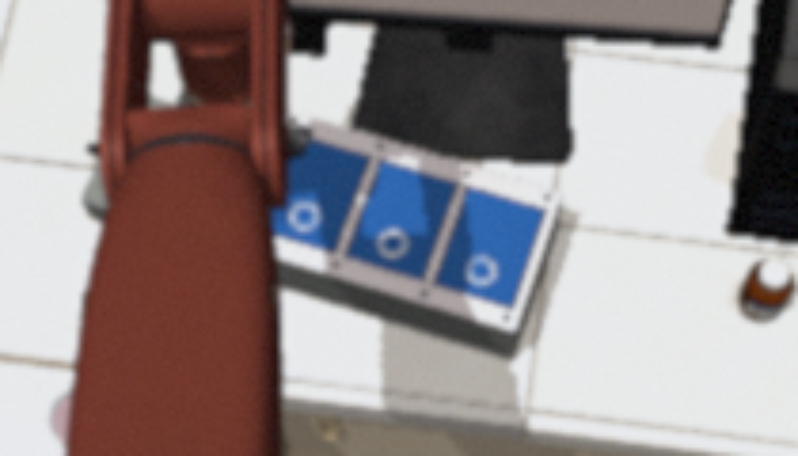

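Panel 4 stands open. I'll check the angle from the ring at (253,162) and the back corners at (173,108) and (297,106).

Run:
```python
from h import *
a=read_camera("wrist")
h=ring(4)+ex*.047
ez=np.array([0,0,1])
for th in (.75,.8,.85,.9,.95,1.0):
    u=np.cos(th)*ex+np.sin(th)*ez   # towards back edge, rising
    print(th,proj(a,h-.047*u).round(1),proj(a,h+.033*u+.039*ey).round(1),proj(a,h+.033*u-.039*ey).round(1))
print(proj(a,ring(3)).round(1))
```

```text
0.75 [253.2 167.9] [171.9  99.7] [295.   99.7]
0.8 [253.4 165.5] [171.4 101.8] [294.9 101.7]
0.85 [253.6 163.1] [171.  103.9] [294.9 103.8]
0.9 [253.8 160.6] [170.6 106.1] [294.8 106. ]
0.95 [253.9 158.1] [170.2 108.4] [294.8 108.3]
1.0 [254.  155.5] [169.9 110.7] [294.8 110.7]
[364.6 194.3]
```

Run:
```python
from h import *
a=read_camera("wrist");im=a["img"]
cv2.imwrite("pics/w8.png",cv2.resize(im[80:230,160:320],None,fx=4,fy=4,interpolation=cv2.INTER_CUBIC)[:,:,:])
b=read_camera("scene");cv2.imwrite("pics/s8.png",cv2.resize(b["img"][120:260,180:440],None,fx=3,fy=3))
```

```text
(no output)
```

View pics/w8.png

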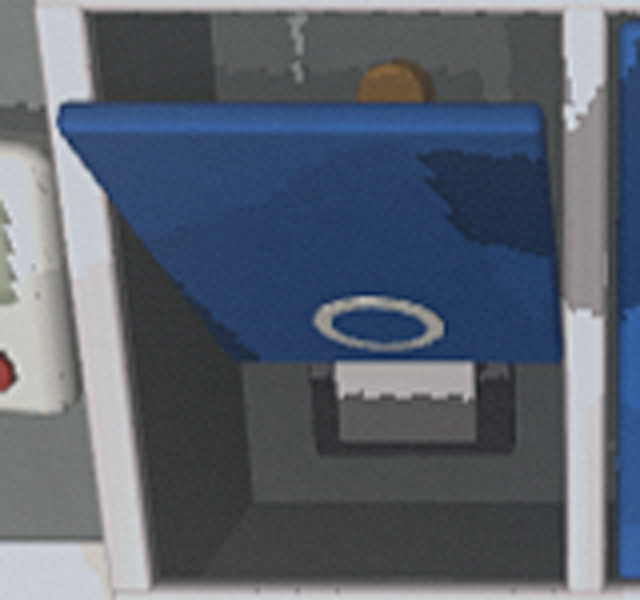

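View pics/s8.png

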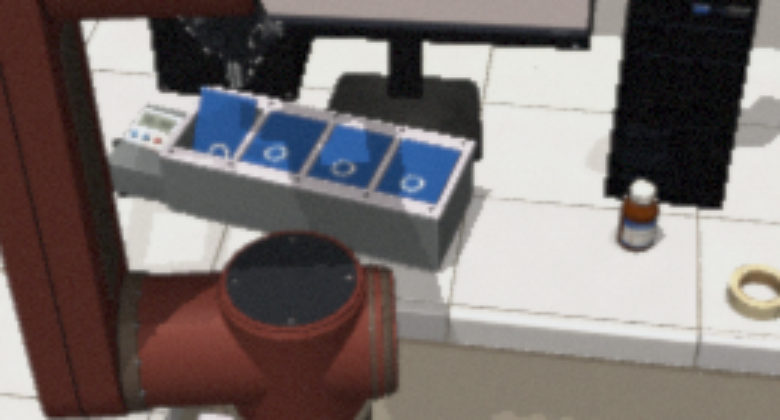

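Run:
```python
from h import *
a=read_camera("wrist");ez=np.array([0,0,1])
for dz in (.003,.006):
  h=ring(4)+ex*.047-ez*dz
  for th in (.8,.85,.9,.95):
    u=np.cos(th)*ex+np.sin(th)*ez;n=np.cos(th)*ez-np.sin(th)*ex
    print(dz,th,[proj(a,h+s*u+dz*n)[1].round(1) for s in (.033,-.047,-.073)])
print("seen 113 161 170.4")
```

```text
0.003 0.8 [np.float64(105.2), np.float64(167.7), np.float64(181.7)]
0.003 0.85 [np.float64(107.4), np.float64(165.3), np.float64(178.2)]
0.003 0.9 [np.float64(109.8), np.float64(163.0), np.float64(174.7)]
0.003 0.95 [np.float64(112.2), np.float64(160.5), np.float64(171.1)]
0.006 0.8 [np.float64(108.5), np.float64(169.9), np.float64(183.6)]
0.006 0.85 [np.float64(110.9), np.float64(167.6), np.float64(180.2)]
0.006 0.9 [np.float64(113.4), np.float64(165.3), np.float64(176.8)]
0.006 0.95 [np.float64(115.9), np.float64(162.9), np.float64(173.3)]
seen 113 161 170.4
```

The three rows fit a tilt of 0.95 rad, with the hinge at mid-thickness. The arm is clear of everything, so I'm handing in.

```bash
python3 -c "
from rig import job
print(job.hand_in())"
```

```text
the job is handed in; nothing more can be done
None
```

Panel 4, the one next to the timer, was the unfastened one. I pushed it open to its stop and left it there.

- **Finding it:** I pressed the rings in order, 1 to 4. Panels 1, 2 and 3 held firm at about 14, 8 and 8 N. The first press was heavier than intended, so I pressed the next two more gently. Panel 4 gave way at about 2 N.
- **Opening it:** I followed panel 4 down until the tool stalled at 34 N, then backed off about 10 cm above the console. The hand-in came about 19 s into the 51 s allowed.
- **Last checks:** In the wrist picture the panel's back edge, ring and front edge sit at rows 113, 161 and 170. A tilt of 0.95 rad, its stop, predicts 112, 160.5 and 171. My first estimate gave 0.87–0.92 rad, but it left out the panel's thickness and took the wrong edge line.
- **Other objects:** After the retreat the wrist force was near zero. The timer, bottle and tape looked untouched in the last pictures. The petri dish was mostly hidden by the arm then, but the gripper never went near it.

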